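Spring clip held open around the photo card

ROBOT

A 6-joint arm with a two-finger parallel gripper is mounted at the origin on the work surface. World frame = base frame: x ahead of the robot, y to its left, z up, the work surface at z = 0. Lengths are in m, angles in rad, forces in N, time in s.
With the tool pointing down it reaches from about 0.275 to 0.75 m from the base axis. Payload 10.2 kg.
Tool frame: the origin (TCP) lies between the finger pads; the fingertips stand 25 mm ahead of it and the grasp point (between the pads) lies 6 mm ahead of it; z points along the fingers, y is the line along which they close (so a half turn about z gives the same grasp; the last joint's range is limited). The gripper opens to 88 mm and grips with 3 to 60 N. Pads are 18 mm wide; open, the fingers measure 123 mm over their backs; the gripper's body (75 mm by 187 mm) begins 45 mm behind the grasp point.
Start: joints at [1.079, 0.313, 1.498, -0, 1.331, -0.223], TCP at [0.139, 0.506, 0.264] pointing down, gripper open.
Joint ranges: [-2.94, 2.94], [-0.97, 2.17], [0.19, 2.56], [-1.23, 4.37], [0.02, 3.11], [-2.88, 2.88]. Speed limits (rad/s): [2.39, 2.39, 3.01, 3.14, 3.14, 3.14].

INTERFACE

Orientations are given as [roll, pitch, yaw] about the fixed x, y, z axes, in that order (R = Rz(yaw) Ry(pitch) Rx(roll)).
In Python, from station import arm, viewer, order, models gives the robot as it stands. The module is installed in compiled form; this text tells all that it offers.
- The arm moves only by the tool send_rows, never from a script. Its argument "motion" is one flat list of numbers, 4 for each row, row after row: the shift along the tool's x, y, z in cm, then the turn about the tool's z in degrees. A call has exactly 5 rows; each row shifts and turns the commanded pose from where the row before left it, along the tool's axes as they then stand; what a row does not reach is not made up. A row lasts 1/8 s, in which the tool goes at most 62.5 mm and 10.7 degrees, less where a joint would pass 70% of its speed; a pose out of reach is approached as far as the arm can. A call is refused whole if a number of a shift passes 6.25 or a number of a turn 10.7, either way. A call with a gripper value outside its range is refused whole. "grip" is the finger opening in cm, from 0 to 8.81, set as the call begins (left out, the last holds). The fingers move at their own pace and stop on an object; the grip force is fixed at half the most. Time passes only in rows, so rows that do not move let the fingers close, or fill a call up. It gives the time, the measured TCP pose, the force, the opening and the grip force at its end, in the units of the state.
- arm.state(): the state, without advancing time (a new reading comes with each control period).
- viewer.snapshot(name): name is "scene" or "top"; returns a dict with "image" (400x640x3 uint8, blue, green, red), "camera_matrix" (3x3 intrinsics, pixels), "k1" (the pictures are not rectified: a ray, as slopes to the right and down, at radius r is drawn at 1 + k1 r^2 times it, then the intrinsics apply), "position" and "orientation" of the camera in the world. Camera axes: x right, y down, z forward; pixel columns grow to the right and rows downward; lengths in m; the calibration is good to about 2 mm. A picture is of the moment at which its call begins. There is no depth.
- order.sign_off(): hands the job in; it is judged then, once.
Trained networks look in the newest picture that a camera, given by its name, has taken for a name from the list of things; names that differ only in an ending like _2 or _b are one class to them, and where a whole thing is asked for, a point or a joint stands for the part that bears it (a point fixed in the world has none). Each returns a list of dicts, best first, with "confidence" (0 to 1); they miss things now and then, are a little off and sometimes report something else, mostly with a low value. They report only what shows in the picture. A call takes as long as a camera call. They do not tell look-alikes from the thing itself.
- models.search_frame(camera, thing): "extent" ([left, top, right, bottom] as shares, 0 to 1, of the picture: columns of its width, rows of its height, round what is visible of it).
- models.tip_of(camera, thing): "xy" ([column, row] as shares, 0 to 1, of the picture: columns of its width, rows of its height: a listed point, or the origin of a listed thing).
The state is a dict: "clock": time; "joint_positions": joint angles; "qd": joint speeds; "joint_efforts": joint torques, N m; "tool_pos": TCP position; "eef_rot": TCP orientation; "force": force on the tool from outside, world axes, zero at the start; "ft_torque": the same for the moment, N m; "finger_gap": finger opening in m; "grasp_force": force on a finger pad.
Only numpy, scipy, OpenCV 4.12 (cv2) and the standard library are available. Lean on these libraries where they do the work, as an engineer would, in place of code of your own. Each camera call takes 0.05 s, during which the arm holds its last target. There are 200 camera calls.

TASK

I want to slip a snapshot behind the wide photo card: take the spring clip off the wall of the tray by pinching its two tails, and hold it gaping over the top edge of the wide, low card (not the tall one), near the middle of that edge, with one open jaw in front of the card and the other behind it, both reaching a good centimetre or two past the edge and neither touching the card. Finish while still holding it there, pinched open; do not let it bite or put it down, and leave the other things on the cabinet where they are, knocking nothing.

Things in the scene. Friction and masses are not known exactly. Their poses are not given: they have to be found in the camera images.
- clip_grip (a point): Grip point of the steel spring clip (55 g, like a large peg): midway between its two tails, 28 mm above the pivot. The clip starts upright, clamped over the -x wall of the tray, jaws down, tails up. Axes: x the pinching direction (across the tray wall), y along the pivot and the wall, z up. Pinching takes about 4 N at first, 10 N at the stop; a firmer grip does no harm.
- clip: The same clip: origin on the pivot (barrel of 4.5 mm radius), axes as for the grip point. The body is the half with the -x tail and jaw; the other is hinged to it. Jaws: plates 36 mm wide in y, from 8 to 36 mm below the pivot; on the 5 mm tray wall they lie parallel, the wall's top 17 mm below the pivot.
- clip_tail_a (a point): Upper end of the -x tail, on its outer face. The tails are plates 26 mm wide in y, 2.5 mm thick, spread in a V: clamped on the wall their upper ends (44 mm above the pivot) are 49 mm apart outside, their lower ends (3 mm above it) 21 mm. Pinched fully they are parallel, 18 mm apart outside, from 6 to 50 mm above the pivot. The clip is at most 14 mm thick at the pivot.
- clip_tip_a (a point): Lower end of the jaw on the clip's -x side, inner face, middle of its width: 36 mm below the pivot when clamped, 33 mm when fully open.
- clip_tip_b (a point): Lower end of the other jaw, likewise, on the clip's +x side.
- clip_jaw (a joint): Opening angle between the clip's halves, rad: 0 clamped on the tray wall, -0.1 shut on nothing, 0.66 at the stop, tails parallel; the jaws are then about 28 mm apart at the tips and 16 mm apart 17 mm below the pivot. A spring pulls it shut. Both halves turn alike when pinched, and the pivot may come to sit up to 6 mm lower in the fingers than before.
- tray: Open light-wood valet tray, heavy, does not move: 140 mm (its x) by 220 mm (its y), 60 mm high, walls 5 mm thick. Origin under its centre. The clip sits on the wall on its -x side, somewhere within 60 mm of that wall's middle.
- wide_stand: Fixed wooden foot 55 x 140 x 20 mm with the wide, low photo card standing upright in it. Origin under the centre; x is square to the card's faces, y runs along the card.
- card_edge (a point): Middle of the top edge of the wide card: stiff board 3 mm thick (x), 130 mm wide (y), its top edge 105 mm above the cabinet top. Axes as for its stand; z up.
- tall_stand: The other card stand, fixed, not to be used: card 80 mm wide, its top 150 mm above the cabinet top, foot 55 x 90 x 20 mm. Origin under the centre; axes as for the wide one. The two stands swap places from run to run.
- bowl_mid (a point): Centre of the smoked glass bowl, 140 mm across and 55 mm high. Bystander.
- remote_mid (a point): Centre of the orange remote control, 45 x 170 x 18 mm, long along its y. Bystander.
- keys_mid (a point): Middle of the steel key ring with one key, 90 mm long, 4 mm high, lying in the tray. Bystander.
- jar_mid (a point): Centre of a candle jar with wooden lid, 64 mm across, 80 mm high. Bystander.
- jewel_box: Dark wooden jewelry box with closed lid, fixed, 100 x 140 mm, 60 mm high plus a knob of 35 mm; origin under its centre. Bystander.
Mind the look-alikes: they are no part of the job. What is shaped like the wide_stand but pink is not meant. Leave any purple look-alike of the clip alone.

How it is judged:
By the outcome, as a careful person would: the job done as asked, in the order asked, and still so for the second after the job is handed in, while the arm keeps its last pose, push and grip.
It also fails if it takes over 35 s, if anything falls off the work surface, if the arm or the gripper's body presses on something with over 40 N, if the wrist force passes 120 N, or if a joint passes its speed limit or range.

## Working session

There is one attempt and no reset: what is moved stays moved. The work goes in short steps, Python scripts to look and compute and a tool call to move; the robot and the scene stay as the last step left them, time stands still between calls to the robot, and variables do not carry over. Pictures are saved under pics/ and viewed, at most 10 in all, crops included, and the job is handed in when it is done.

Besides the shell and the picture viewer there is one more tool, called after "Call:" by a JSON object that holds its "api" and its "payload". send_rows: Moves the arm, as the interface text tells. Its arguments: {"type":"object","properties":{"motion":{"type":"array","items":{"type":"number"}},"grip":{"type":"number"}},"required":["motion"]}

```bash
mkdir -p pics
cat > h.py <<'E'
import numpy as np, cv2
from station import arm, viewer, order, models
from scipy.spatial.transform import Rotation as R
def rot(o):
    o=np.array(o,float)
    if o.shape==(3,3): return o
    return R.from_euler('xyz',o).as_matrix() if o.size==3 else R.from_quat(o).as_matrix()
def ray(s,uv):
    K=np.array(s['camera_matrix'],float);k=s['k1']
    d=np.linalg.inv(K)@[uv[0],uv[1],1]; xy=d[:2]; u=xy.copy()
    for _ in range(30): u=xy/(1+k*(u@u))
    v=rot(s['orientation'])@[u[0],u[1],1]
    return np.array(s['position'],float),v/np.linalg.norm(v)
def onz(s,uv,z):
    p,v=ray(s,uv); return p+v*(z-p[2])/v[2]
def tri(a,ua,b,ub):
    p,v=ray(a,ua);q,w=ray(b,ub)
    t=np.linalg.lstsq(np.c_[v,-w],q-p,rcond=None)[0]
    A=p+t[0]*v;B=q+t[1]*w
    return (A+B)/2,np.linalg.norm(A-B)
def proj(s,P):
    c=rot(s['orientation']).T@(np.array(P)-s['position']);u=c[:2]/c[2]
    u=u*(1+s['k1']*(u@u));return (np.array(s['camera_matrix'])@[u[0],u[1],1])[:2]
E
python3 - <<'E'
from h import *
S={n:viewer.snapshot(n) for n in('scene','top')}
for n,s in S.items():
    cv2.imwrite(f'pics/{n}0.png',s['image']); print(n,s['position'],s['orientation'],s['k1'],s['camera_matrix'])
np.set_printoptions(precision=4,suppress=True)
for t in ['clip','clip_grip','clip_tail_a','card_edge','wide_stand','tall_stand','tray','bowl_mid','jar_mid','jewel_box','remote_mid']:
    for n in S:
        print(t,n,[(np.round(np.array(d['xy'])*[640,400],1).tolist(),round(d['confidence'],2)) for d in models.tip_of(n,t)[:4]])
print(arm.state())
E
```

```text
scene [1.38075138 0.46043227 0.7537796 ] [-2.19870271 -0.02072317  2.03406244] -0.012326913747287293 [[377.37423812   0.         316.30977426]
 [  0.         377.37423812 201.75775046]
 [  0.           0.           1.        ]]
top [0.41131163 0.06511371 1.09811022] [-2.997393    0.03014376 -1.55556505] 0.02995058327024177 [[368.8783641    0.         323.27180078]
 [  0.         368.8783641  198.3968765 ]
 [  0.           0.           1.        ]]
clip scene [([360.1, 203.7], 0.5), ([374.7, 197.3], 0.49)]
clip top [([293.9, 225.3], 0.76), ([289.8, 266.7], 0.56)]
clip_grip scene [([373.3, 185.5], 0.7), ([361.9, 197.5], 0.68), ([302.0, 183.5], 0.49), ([239.8, 162.6], 0.2)]
clip_grip top [([289.9, 270.5], 0.64), ([290.3, 226.8], 0.59)]
clip_tail_a scene [([359.9, 204.3], 0.68), ([364.8, 186.5], 0.51), ([380.6, 186.9], 0.51)]
clip_tail_a top [([292.5, 233.1], 0.61), ([280.0, 262.7], 0.46)]
card_edge scene [([273.9, 176.9], 0.72), ([217.7, 201.9], 0.61), ([465.3, 255.4], 0.19)]
card_edge top [([404.4, 210.9], 0.78), ([423.2, 145.1], 0.7), ([291.4, 231.7], 0.17)]
wide_stand scene [([228.7,
[... 504 characters left out ...]
184.2, 208.8], 0.57)]
jewel_box scene [([239.9, 163.6], 0.92)]
jewel_box top [([481.9, 272.3], 0.85)]
remote_mid scene [([302.6, 182.0], 0.83)]
remote_mid top [([381.2, 257.9], 0.85), ([181.5, 210.6], 0.25)]
{'clock': 1.2, 'joint_positions': array([ 1.0786,  0.3129,  1.4977,  0.    ,  1.331 , -0.2234]), 'qd': array([ 0.0004,  0.0014, -0.0017, -0.    , -0.0007, -0.0011]), 'joint_efforts': array([  0.0002, -40.2129, -25.2408,   0.0694,   0.0321,   0.    ]), 'tool_pos': array([0.1394, 0.5062, 0.2637]), 'eef_rot': array([ 3.1416, -0.    ,  2.8728]), 'force': array([-0.169 ,  0.7954, -0.3424]), 'ft_torque': array([ 0.0016, -0.0277,  0.0076]), 'grasp_force': 0.0, 'finger_gap': 0.08801907276251893}
```

Run:
```python
import cv2
a=cv2.imread('pics/scene0.png');b=cv2.imread('pics/top0.png')
cv2.imwrite('pics/s1.png',cv2.resize(a[130:310,180:420],None,fx=3.3,fy=3.3,interpolation=cv2.INTER_CUBIC))
cv2.imwrite('pics/t1.png',cv2.resize(b[100:300,220:500],None,fx=2.85,fy=2.85,interpolation=cv2.INTER_CUBIC))
```

```text
(no output)
```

View pics/s1.png

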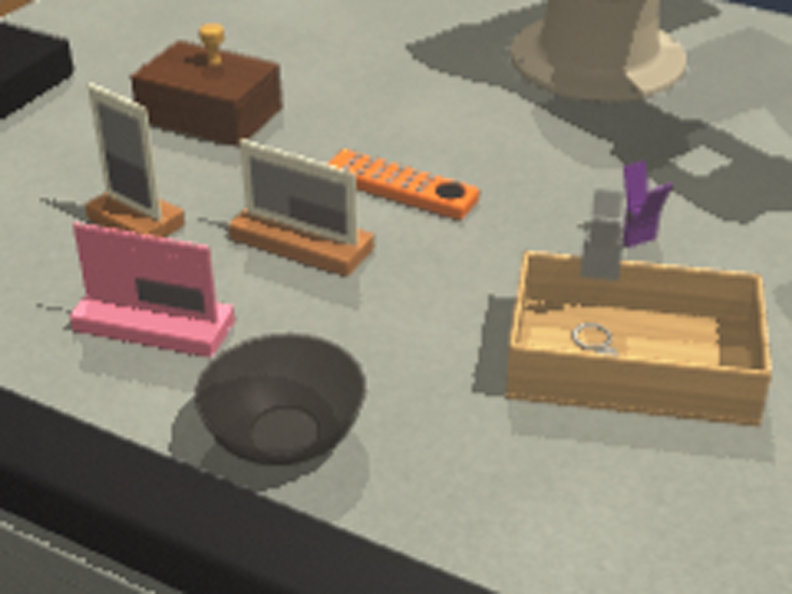

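View pics/t1.png

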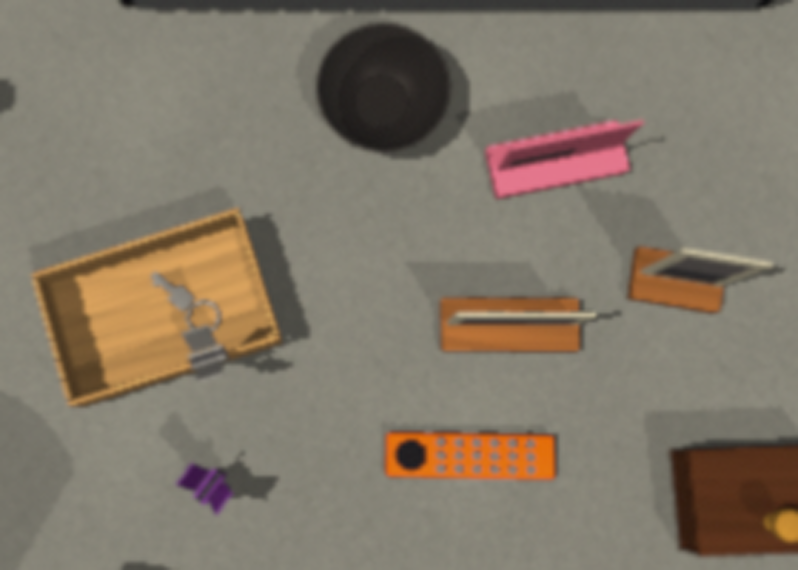

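Run:
```python
import cv2,numpy as np
a=cv2.imread('pics/scene0.png');b=cv2.imread('pics/top0.png')
def c(i,x,y,w,h,f): return cv2.resize(i[y:y+h,x:x+w],None,fx=f,fy=f,interpolation=cv2.INTER_NEAREST)
M=np.zeros((600,800,3),np.uint8)
M[0:280,0:400]=c(b,270,205,50,35,8)
M[0:280,400:800]=c(a,335,180,50,35,8)
M[290:590,0:400]=c(b,370,190,80,60,5)
M[290:590,410:790]=c(a,245,165,76,60,5)[:, :380]
cv2.imwrite('pics/m1.png',M)
```

```text
(no output)
```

View pics/m1.png

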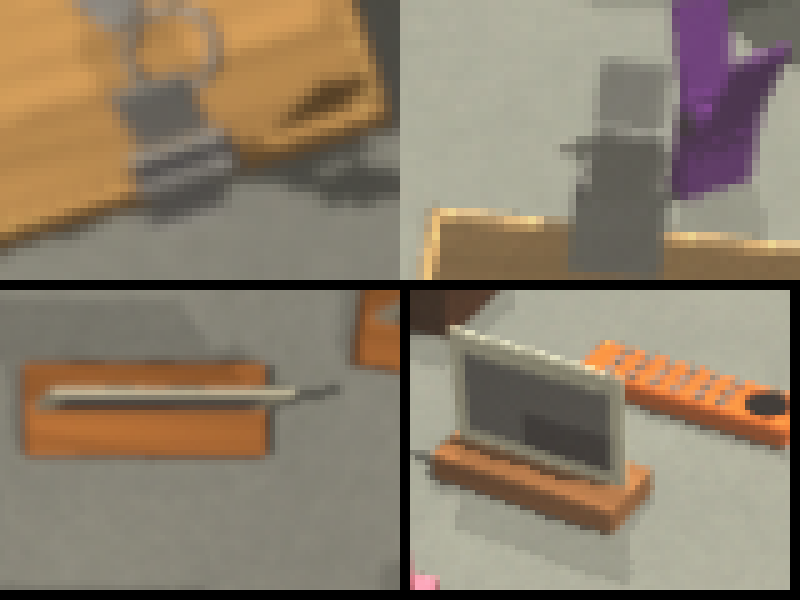

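```bash
cat >> h.py <<'E'
def fitpose(obs,x0):
    # obs: (snap, local xyz, pixel)
    from scipy.optimize import least_squares
    def W(p,l): return np.array([p[0]+np.cos(p[2])*l[0]-np.sin(p[2])*l[1],p[1]+np.sin(p[2])*l[0]+np.cos(p[2])*l[1],l[2]])
    f=lambda p:np.concatenate([proj(s,W(p,l))-u for s,l,u in obs])
    r=least_squares(f,x0,loss='soft_l1'); return r.x,f(r.x).reshape(-1,2)
E
python3 - <<'E'
from h import *
np.set_printoptions(precision=4,suppress=True)
T=viewer.snapshot('top');S=viewer.snapshot('scene')
t=lambda x,y:np.array([220+x/2.85-.35,100+y/2.85-.35])
s=lambda x,y:np.array([180+x/3.3-.35,130+y/3.3-.35])
tray=[(T,(.07,.11,.06),t(35,273)),(T,(.07,-.11,.06),t(240,211)),(T,(-.07,-.11,.06),t(279,342)),(T,(-.07,.11,.06),t(72,404)),
 (S,(.07,.11,.06),s(768,376)),(S,(.07,-.11,.06),s(512,347)),(S,(-.07,-.11,.06),s(523,254)),(S,(-.07,.11,.06),s(765,273))]
p,r=fitpose(tray,[.38,.18,.25]);print('tray',p,'\n',r)
m=lambda x,y:np.array([370+x/5-.4,190+(y-290)/5-.4]); n=lambda x,y:np.array([245+(x-410)/5-.4,165+(y-290)/5-.4])
h=.0275;w=.07
foot=[(T,(h,w,.02),m(22,364)),(T,(h,-w,.02),m(268,362)),(T,(-h,-w,.02),m(268,456)),(T,(-h,w,.02),m(22,458))]
footS=[(S,(h,w,.02),n(610,515)),(S,(h,-w,.02),n(435,465)),(S,(-h,w,.02),n(652,475))]
for o in(foot,foot+footS):
    q,r=fitpose(o,[.36,-.1,0]);print('foot',q,'\n',r)
card=[(S,(0,.065,.105),n(624,376)),(S,(0,-.065,.105),n(452,330)),(T,(0,.065,.105),m(45,396)),(T,(0,-.065,.105),m(297,393))]
c,r=fitpose(card,[.36,-.1,0]);print('card',c,'\n',r)
A=tri(S,n(624,376),T,m(45,396));B=tri(S,n(452,330),T,m(297,393));print(A,B)
# clip
Rz=np.array([[np.cos(p[2]),-np.sin(p[2])],[np.sin(p[2]),np.cos(p[2])]])
for y in(-.06,-.05,-.04,-.03,-.02):
    out=[]
    for l in [(.0245,.013,.121),(.0245,-.013,.121),(-.0245,.013,.121),(-.0245,-.013,.121),(.005,.018,.041),(.005,-.018,.041)]:
        P=np.r_[Rz@[-.0675+l[0],y+l[1]]+p[:2],l[2]]
        a=proj(T,P);b=proj(S,P); out.append(np.r_[(a-[270,205])*8+4,(b-[335,180])*8+[404,4]])
    print(y,np.round(out).astype(int).tolist())
print(arm.state()['clock'])
E
```

```text
tray [0.5348 0.2395 0.3099] 
 [[-1.7214 -0.2267]
 [-0.1241 -0.7447]
 [ 0.2069 -0.3022]
 [-2.0701  0.8632]
 [ 0.2098 -0.2686]
 [-1.8828 -0.7525]
 [ 0.0875 -1.7552]
 [-1.2576  0.2495]]
foot [ 0.5251 -0.1201  0.0167] 
 [[ 0.1638 -0.0688]
 [-0.8023  0.0881]
 [-0.0277  0.1248]
 [ 0.5719 -0.133 ]]
foot [ 0.5258 -0.1194  0.0107] 
 [[-0.0006 -0.4477]
 [-0.9654 -0.01  ]
 [-0.3065  0.0249]
 [ 0.2932 -0.5179]
 [ 0.3202 -0.6181]
 [-1.1088 -2.2776]
 [ 0.1631 -1.472 ]]
card [ 0.5245 -0.119   0.0234] 
 [[ 0.1852  0.1896]
 [-0.4442 -0.4814]
 [ 0.6104 -0.0135]
 [-0.9905  0.0525]]
(array([ 0.5233, -0.0533,  0.1059]), np.float64(0.002151803550892714)) (array([ 0.5255, -0.1852,  0.1031]), np.float64(0.004069186049556089))
-0.06 [[174, 81, 602, 131], [248, 58, 531, 123], [215, 222, 610, 58], [290, 199, 541, 51], [201, 159, 600, 273], [297, 130, 507, 262]]
-0.05 [[145, 90, 629, 133], [220, 67, 558, 126], [186, 231, 636, 60], [261, 208, 568, 53], [175, 167, 626, 275], [271, 138, 533, 265]]
-0.04 [[116, 98, 657, 136], [191, 76, 586, 129], [157, 240, 663, 63], [232, 216, 594, 56], [148, 175, 652, 278], [244, 146, 558, 268]]
-0.03 [[87, 107, 684, 139], [162, 84, 613, 132], [128, 248, 689, 66], [203, 225, 620, 59], [121, 183, 678, 281], [217, 154, 584, 271]]
-0.02 [[59, 116, 712, 142], [133, 93, 640, 135], [99, 257, 716, 68], [174, 234, 647, 61], [94, 192, 704, 284], [191, 162, 610, 274]]
1.3
```

```bash
cat >> h.py <<'E'
def plan(tx,ty,tz,yaw,n,st=None):
    st=arm.state() if st is None else st
    p=np.array(st['tool_pos']);y=st['eef_rot'][2]
    dy=(yaw-y+np.pi)%(2*np.pi)-np.pi; d=(np.array([tx,ty,tz])-p)/n
    for i in range(n):
        Rm=R.from_euler('xyz',[np.pi,0,y]).as_matrix()
        print(np.round(np.r_[Rm.T@d*100,-np.degrees(dy/n)],2).tolist()); y+=dy/n
E
python3 - <<'E'
from h import *
np.set_printoptions(precision=4,suppress=True)
T=viewer.snapshot('top');S=viewer.snapshot('scene')
m=lambda x,y:np.array([270+(x-4)/8,205+(y-4)/8]); n=lambda x,y:np.array([335+(x-404)/8,180+(y-4)/8])
C={}
for k,a,b in [('b+',(116,92),(657,133)),('b-',(190,78),(585,128)),('a+',(150,222),(663,62)),('a-',(230,200),(600,56))]:
    C[k]=tri(T,m(*a),S,n(*b)); print(k,*C[k])
print(np.mean([v[0] for v in C.values()],0))
print('net',tri(T,np.array([290.3,226.8]),S,np.array([361.9,197.5])),tri(T,np.array([293.9,225.3]),S,np.array([360.1,203.7])))
c,s=np.cos(.31),np.sin(.31)
g=np.array([.5348-.0675*c+.039*s,.2395-.0675*s-.039*c]);print('tray-based',g)
plan(g[0],g[1],.20,.31+np.pi/2,10)
E
```

```text
b+ [0.5039 0.2008 0.1236] 0.0006846498990851169
b- [0.5094 0.1758 0.1209] 0.0008212378122980356
a+ [0.461  0.1875 0.1253] 0.0001895275787707016
a- [0.468  0.1631 0.1244] 0.00337070873424192
[0.4856 0.1818 0.1235]
net (array([0.4784, 0.1829, 0.0968]), np.float64(0.006704896169912539)) (array([0.4832, 0.1781, 0.0749]), np.float64(0.0013665017649513284))
tray-based [0.4824 0.1818]
[-4.17, -2.22, 0.64, 5.68]
[-4.37, -1.79, 0.64, 5.68]
[-4.52, -1.35, 0.64, 5.68]
[-4.63, -0.9, 0.64, 5.68]
[-4.7, -0.43, 0.64, 5.68]
[-4.72, 0.03, 0.64, 5.68]
[-4.69, 0.5, 0.64, 5.68]
[-4.62, 0.96, 0.64, 5.68]
[-4.5, 1.42, 0.64, 5.68]
[-4.34, 1.86, 0.64, 5.68]
```

Call:
{"api": "send_rows", "payload": {"motion": [-4.2,-2.2,0.6,5.7,-4.4,-1.8,0.6,5.7,-4.5,-1.35,0.6,5.7,-4.6,-0.9,0.6,5.7,-4.7,-0.4,0.6,5.7], "grip": 8.8}}

```text
clock: 2.02
tool_pos: [0.3121, 0.3432, 0.2337]
eef_rot: [3.141, 0.0, 2.372]
force: [0.4, 0.3, -0.4]
finger_gap: 0.0879
grasp_force: 0.0
```

Call:
{"api": "send_rows", "payload": {"motion": [-4.7,0,0.6,5.7,-4.7,0.5,0.6,5.7,-4.6,1,0.6,5.7,-4.5,1.4,0.6,5.7,-4.3,1.9,0.6,5.7]}}

```text
clock: 2.65
tool_pos: [0.4833, 0.1813, 0.2036]
eef_rot: [3.141, -0.0, 1.875]
force: [-0.8, 1.1, 0.0]
finger_gap: 0.088
grasp_force: 0.0
```

Run:
```python
from h import *
print(arm.state()['tool_pos'],arm.state()['eef_rot'])
plan(.484,.1815,.111,.295+np.pi/2,5)
s=viewer.snapshot('scene')['image']
cv2.imwrite('pics/s2.png',cv2.resize(s[100:250,280:480],None,fx=4,fy=4,interpolation=cv2.INTER_CUBIC))
```

```text
[0.48328727 0.18125398 0.20364202] [ 3.14124876e+00 -2.51196388e-05  1.87451248e+00]
[0.0, 0.02, 1.85, 0.1]
[0.0, 0.02, 1.85, 0.1]
[0.0, 0.02, 1.85, 0.1]
[0.0, 0.02, 1.85, 0.1]
[0.0, 0.02, 1.85, 0.1]
```

View pics/s2.png

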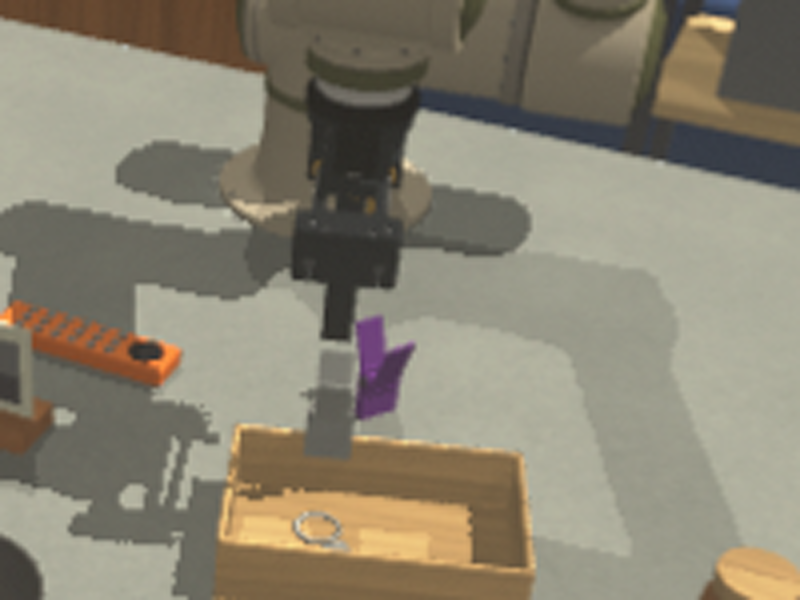

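Call:
{"api": "send_rows", "payload": {"motion": [0,0,2.5,0.5,0,0,2.5,0,0,0.1,2,0,0,0,1.5,0,0,0,0.75,0]}}

```text
clock: 3.32
tool_pos: [0.4831, 0.1828, 0.1106]
eef_rot: [-3.141, -0.0, 1.869]
force: [0.7, 1.2, 0.6]
finger_gap: 0.0881
grasp_force: 0.0
```

Call:
{"api": "send_rows", "payload": {"motion": [0,0,0,0,0,0,0,0,0,0,0,0,0,0,0,0,0,0,0,0], "grip": 5.6}}

```text
clock: 3.95
tool_pos: [0.4832, 0.1828, 0.1113]
eef_rot: [3.141, 0.0, 1.869]
force: [-0.6, 0.2, -1.3]
finger_gap: 0.0563
grasp_force: 0.0
```

Call:
{"api": "send_rows", "payload": {"motion": [0,0,0,0,0,0,0,0,0,0,0,0,0,0,0,0,0,0,0,0], "grip": 0}}

```text
clock: 4.58
tool_pos: [0.4831, 0.1828, 0.1112]
eef_rot: [-3.141, -0.0, 1.869]
force: [-0.7, -0.2, -0.5]
finger_gap: 0.0177
grasp_force: 30.0
```

Call:
{"api": "send_rows", "payload": {"motion": [0,0,0,0,0,0,0,0,0,0,0,0,0,0,0,0,0,0,0,0]}}

```text
clock: 5.2
tool_pos: [0.4832, 0.1828, 0.1112]
eef_rot: [3.142, -0.0, 1.869]
force: [0.2, 0.0, -0.7]
finger_gap: 0.0176
grasp_force: 30.0
```

Run:
```python
from h import *
st=arm.state();print(st['tool_pos'],st['force'],st['finger_gap'],st['grasp_force'])
s=viewer.snapshot('scene')['image'];t=viewer.snapshot('top')['image']
f=lambda i:cv2.resize(i,None,fx=4,fy=4,interpolation=cv2.INTER_CUBIC)
cv2.imwrite('pics/s3.png',np.hstack([f(s[150:250,310:410]),f(t[180:280,240:340])]))
```

```text
[0.48318391 0.18277604 0.111215  ] [ 0.16707582  0.01712435 -0.68828089] 0.017618630924862398 29.998905819375068
```

View pics/s3.png

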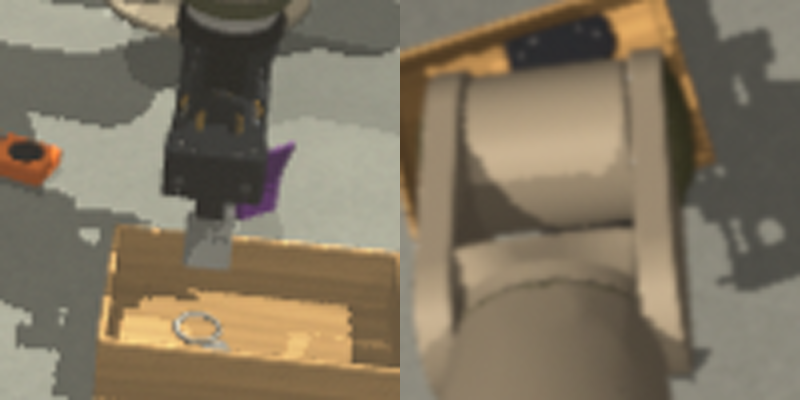

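Call:
{"api": "send_rows", "payload": {"motion": [0,0,-0.5,0,0,0,-1.5,0,0,0,-3,0,0,0,-3,0,0,0,-3,0]}}

```text
clock: 5.92
tool_pos: [0.4831, 0.1828, 0.2234]
eef_rot: [3.14, 0.0, 1.869]
force: [1.1, 0.5, -1.2]
finger_gap: 0.0173
grasp_force: 30.0
```

Run:
```python
from h import *
st=arm.state();print(st['tool_pos'],st['eef_rot'],st['force'],st['finger_gap'])
plan(.5245,-.119,.23,.02+np.pi/2,10)
S=viewer.snapshot('scene');s=S['image']
g=np.array(st['tool_pos'])-[0,0,.034]
x,y=map(int,proj(S,g)); print(x,y,proj(S,g))
np.save('pics/orig.npy',[x-25,y-25])
cv2.imwrite('pics/s4.png',cv2.resize(s[y-25:y+35,x-35:x+35],None,fx=9,fy=9,interpolation=cv2.INTER_CUBIC))
```

```text
[0.48313162 0.18277373 0.22337651] [3.14042341e+00 2.28701883e-04 1.86929487e+00] [ 1.12352519  0.45304233 -1.24643729] 0.01734552472064575
[-3.01, -0.49, -0.07, 1.6]
[-3.02, -0.41, -0.07, 1.6]
[-3.03, -0.32, -0.07, 1.6]
[-3.04, -0.24, -0.07, 1.6]
[-3.04, -0.15, -0.07, 1.6]
[-3.05, -0.07, -0.07, 1.6]
[-3.05, 0.01, -0.07, 1.6]
[-3.04, 0.1, -0.07, 1.6]
[-3.04, 0.18, -0.07, 1.6]
[-3.03, 0.27, -0.07, 1.6]
365 172 [365.40054557 172.02238064]
```

View pics/s4.png

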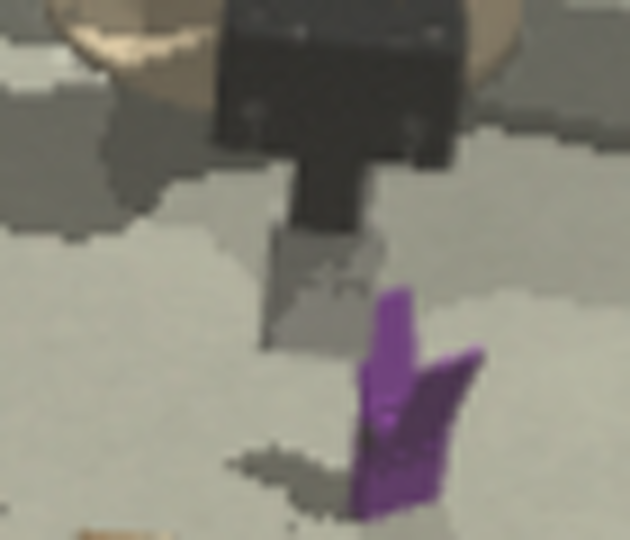

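Call:
{"api": "send_rows", "payload": {"motion": [-3,-0.5,-0.1,1.6,-3,-0.4,-0.1,1.6,-3,-0.3,-0.1,1.6,-3.05,-0.25,-0.1,1.6,-3.05,-0.15,0,1.6]}}

```text
clock: 6.6
tool_pos: [0.5039, 0.0312, 0.2257]
eef_rot: [3.141, 0.0, 1.729]
force: [-0.0, 0.0, -0.4]
finger_gap: 0.0173
grasp_force: 30.0
```

Call:
{"api": "send_rows", "payload": {"motion": [-3.05,-0.1,0,1.6,-3.05,0,-0.1,1.6,-3.05,0.1,0,1.6,-3.05,0.2,-0.1,1.6,-3.05,0.25,0,1.6]}}

```text
clock: 7.22
tool_pos: [0.5241, -0.1201, 0.2277]
eef_rot: [3.141, 0.0, 1.589]
force: [0.7, -0.2, -0.8]
finger_gap: 0.0177
grasp_force: 30.0
```

Run:
```python
from h import *
S=viewer.snapshot('scene');T=viewer.snapshot('top')
p0=np.array([.4831,.1828,.2234]);c=.298
for d in(.064,.067,.070,.073):
    print(d,[proj(S,p0+[.014*np.cos(c)-k*np.sin(c),.014*np.sin(c)+k*np.cos(c),-d]).round(1).tolist() for k in(-.018,.018)])
st=arm.state();print(st['tool_pos'],st['eef_rot'],st['finger_gap'])
plan(.5245,-.119,.159,.02+np.pi/2,5)
s=S['image'];t=T['image']
x,y=map(int,proj(S,np.array([.5245,-.119,.13])));u,v=map(int,proj(T,np.array([.5245,-.119,.13])))
print(x,y,u,v)
f=lambda i:cv2.resize(i,None,fx=6,fy=6,interpolation=cv2.INTER_CUBIC)
cv2.imwrite('pics/s5.png',np.hstack([f(s[y-45:y+35,x-33:x+33]),f(t[v-40:v+40,u-33:u+33])]))
```

```text
0.064 [[357.9, 182.7], [370.4, 184.1]]
0.067 [[357.8, 183.6], [370.3, 184.9]]
0.07 [[357.7, 184.4], [370.1, 185.8]]
0.073 [[357.6, 185.3], [370.0, 186.7]]
[ 0.52416007 -0.12133443  0.2273727 ] [3.14114059e+00 6.79983225e-04 1.58686307e+00] 0.017562317935267323
[0.05, 0.01, 1.37, -0.05]
[0.05, 0.01, 1.37, -0.05]
[0.05, 0.01, 1.37, -0.05]
[0.05, 0.01, 1.37, -0.05]
[0.05, 0.01, 1.37, -0.05]
269 170 405 209
```

View pics/s5.png

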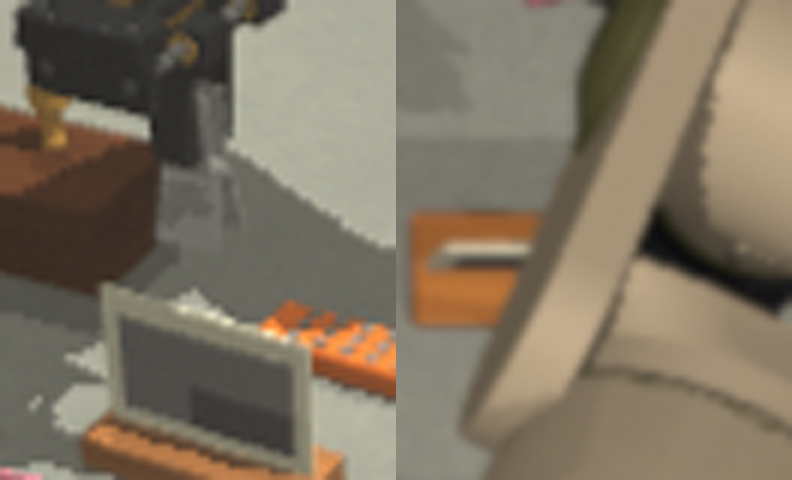

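Call:
{"api": "send_rows", "payload": {"motion": [0,0.05,1.8,0,0,0,1.8,0,0,0,1.4,0,0,0,1,0,0,0,0.6,0]}}

```text
clock: 7.95
tool_pos: [0.5246, -0.1189, 0.1609]
eef_rot: [-3.142, -0.0, 1.59]
force: [-0.0, 0.0, -0.2]
finger_gap: 0.0177
grasp_force: 30.0
```

Run:
```python
from h import *
S=viewer.snapshot('scene');T=viewer.snapshot('top')
st=arm.state();print(st['clock'],st['tool_pos'],st['eef_rot'],st['force'],st['ft_torque'],st['finger_gap'])
s=S['image']
for n in('clip_tip_a','clip_tip_b','card_edge','clip'): print(n,[((np.array(d['xy'])*[640,400]).round(1).tolist(),round(d['confidence'],2)) for d in models.tip_of('scene',n)[:3]])
f=lambda i,k:cv2.resize(i,None,fx=k,fy=k,interpolation=cv2.INTER_CUBIC)
cv2.imwrite('pics/s6.png',f(s[145:205,235:310],10))
p=np.array(st['tool_pos']);c=.017
for d in(-.0145,.0145):
  print([((proj(S,p+[d,k,-.0725])-[235,145])*10).round().tolist() for k in(-.018,.018)])
```

```text
8.05 [ 0.52448645 -0.11900987  0.16089882] [-3.14110224e+00 -2.61450091e-04  1.59005694e+00] [-0.25553744 -0.55592595 -0.78998222] [-0.04050633  0.05287798  0.01543524] 0.017649017449798358
clip_tip_a [([375.1, 204.8], 0.72), ([268.5, 183.8], 0.6), ([371.3, 202.8], 0.58)]
clip_tip_b [([375.1, 204.8], 0.72), ([268.5, 183.8], 0.6), ([371.3, 202.8], 0.58)]
card_edge [([267.6, 176.2], 0.91), ([219.6, 200.9], 0.73)]
clip [([267.3, 173.9], 0.64), ([267.6, 177.9], 0.56), ([373.1, 196.8], 0.5)]
[[327.0, 328.0], [422.0, 356.0]]
[[279.0, 370.0], [374.0, 400.0]]
```

View pics/s6.png

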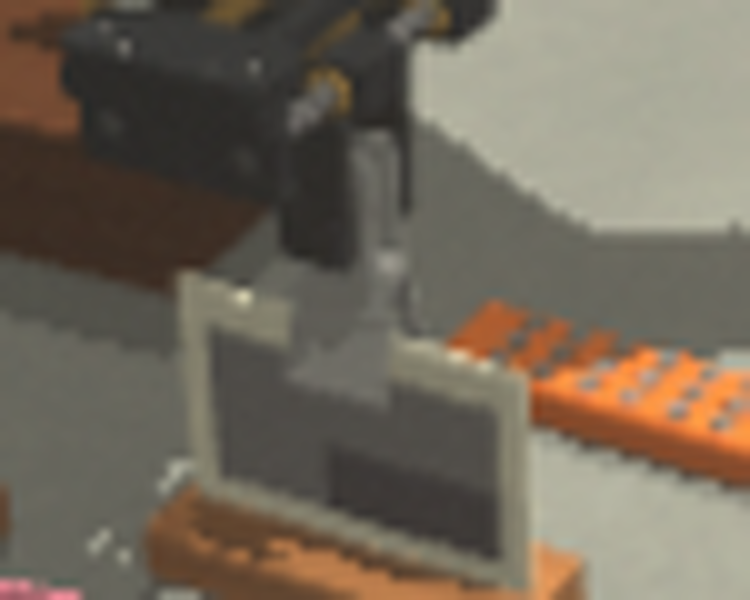

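```bash
python3 -c "
from station import order
print(order.sign_off())"
```

```text
the job is handed in; nothing more can be done
None
```

The job is handed in: the clip is off the tray wall and held pinched open over the middle of the wide card's top edge. By my estimate the jaws reach 16–20 mm past the edge, one in front and one behind. The wrist force was near zero, which suggests nothing touches the card; the rear jaw was mostly hidden from the cameras.

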